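# Prime the rolling mill's oiler

### The job

Prime the rolling mill's oiler on the bench: push its blue spring plunger knob all the way down and let it come all the way up, again and again, until the green indicator pin beside it stands fully out, then leave the knob released. Do not touch the pin itself, and do not pick up or shift the jar, bur block, brush or screwdriver lying around.

Things in the scene. Friction and masses are not known exactly. Their poses are not given: they have to be found in the camera images.
- oiler: Hand oiler bolted to the bench. Steel base plate 100 (x) by 190 (y) by 12 mm; along its y axis: red pump block 60 x 62 mm in the middle (top at 92 mm, brass gland to 108), brass indicator barrel 34 mm across at y = +60 mm (top at 70), amber oil glass with black lid 58 mm across at y = -62 mm (top at 88). Origin: centre of the plate's underside on the bench, under the knob; z up.
- knob_top (a point): Centre of the flat top of the blue plunger knob, a round disc 46 mm across and 14 mm thick, on the oiler's vertical centre line. At rest 155 mm above the bench; it goes down with the knob. Push it straight down.
- plunger (a joint): Travel of the knob, m: 0 = fully up, 0.026 = fully down on its stop. A spring brings it back up; pushing takes about 4 N at the top and 8 N, or 11 N while it feeds, at the bottom. A stroke feeds fully only if the knob goes to within about 2 mm of the bottom and then rises to within 2 mm of the top before the next.
- pin (a joint): How far the green pin stands out of its barrel, m: 0 = in, 0.022 = fully out. It stays in during the first strokes, peeps out about 0.005 one stroke short, and pops out on the last. From an unknown start it takes 3 to 6 full strokes; it keeps its place between strokes, and a further stroke after it is fully out does no harm.
- pin_top (a point): Centre of the top of the green indicator pin, 14 mm across: 71 mm above the bench when in, 93 mm when fully out; 60 mm from the plunger's axis, along the oiler's +y.
- bur_block: Loose wooden block 50 x 50 mm, 65 mm high, with thin steel burs standing out of it to 112 mm; origin at the centre of its underside. To be left alone.
- polish_jar: Loose amber jar with white cap, 48 mm across, 60 mm high; origin at the centre of its underside. To be left alone.
- brush: Loose brush lying on the bench, under 50 mm high, along its x axis. To be left alone.
- screwdriver: Loose screwdriver lying on the bench, under 50 mm high, along its x axis. To be left alone.

How it is judged:
By the outcome, as a careful person would: the job done as asked, in the order asked, and still so for the second after the job is handed in, with the robot touching nothing.
It also fails if it takes over 54 s, if anything falls off the work surface, if the arm or the gripper's body presses on something with over 40 N, if the wrist force passes 120 N, or if a joint passes its speed limit or range.

### The arm

A 7-joint arm with a two-finger parallel gripper is mounted at the origin on the work surface. World frame = base frame: x ahead of the robot, y to its left, z up, the work surface at z = 0. Lengths are in mm, angles in rad, forces in N, time in s.
With the tool pointing down it reaches from about 400 to 875 mm from the base axis. Payload 4.4 kg.
Tool frame: the origin (TCP) lies midway between the tips of the shut fingers; the grasp point (between the pads) lies 19 mm behind it; z points along the fingers, y is the line along which they close (so a half turn about z gives the same grasp; the last joint's range is limited). The gripper opens to 85 mm and grips with 20 to 120 N. Pads are 22 mm wide; open, the fingers measure 114 mm over their backs; the gripper's body (76 mm by 85 mm) begins 54 mm behind the grasp point. The pads swing forward as they close: fully open they stand 13 mm farther back than shut.
Start: joints at [1.239, 0.628, 0.038, 1.517, -0.027, 0.996, -0.02], TCP at [170.771, -627.18, 209.913] pointing down, gripper open.
Joint ranges: [-3.06, 3.06], [-0.37, 2.12], [-1.25, 1.32], [0.18, 2.47], [-1.1, 4.24], [0.23, 1.98], [-2.94, 2.94]. Speed limits (rad/s): [2.57, 2.57, 3.14, 3.14, 3.14, 3.14, 3.14].

### API

Orientations are given as [roll, pitch, yaw] about the fixed x, y, z axes, in that order (R = Rz(yaw) Ry(pitch) Rx(roll)).
In Python, from cell import read_state, get_image, finish_job gives the robot as it stands.
- The arm moves only by the tool send_rows, never from a script. Its argument "series" is a list of rows, each an object of numbers: "ax", "ay", "az": the turn, a rotation vector about the tool's x, y, z in rad; "dx", "dy", "dz": the shift along the tool's x, y, z in cm; "hand": the closure, from 0 (fully open) to 1 (shut). In form: [{"ax": .., "ay": .., "az": .., "dx": .., "dy": .., "dz": .., "hand": ..}, ...]. A call has 1 to 10 rows; each row is the pose to reach, as a shift and turn from the pose commanded when the call began, along the tool's axes at that moment; what a row does not reach only later rows make up. A row lasts 1/10 s, in which the tool goes at most 50 mm and 8.59 degrees, less where a joint would pass 70% of its speed; a pose out of reach is approached as far as the arm can. A call with a gripper value outside its range is refused whole. The fingers move at their own pace and stop on an object; the grip force is fixed at half the most. Time passes only in rows, so rows that repeat a pose let the fingers close. It gives the time, the measured TCP pose, the force, the opening and the grip force at its end, in the units of the state.
- read_state(): the state, without advancing time (a new reading comes with each control period).
- get_image(name): name is "scene" or "top" or "wrist"; returns a dict with "pixels" (420x560x3 uint8, red, green, blue), "mtx" (3x3 intrinsics, pixels), "R" (3x3) and "t" (3): a world point X has camera coordinates R X + t. Camera axes: x right, y down, z forward; pixel columns grow to the right and rows downward; lengths in mm; the calibration is good to about 2 mm. A picture is of the moment at which its call begins. There is no depth.
- finish_job(): hands the job in; it is judged then, once.
The state is a dict: "clock": time; "qpos": joint angles; "qd": joint speeds; "tau": joint torques, N m; "eef_pos": TCP position; "tool_rot": TCP orientation; "force": force on the tool from outside, world axes, zero at the start; "torque": the same for the moment, N m; "width": finger opening in mm; "gripper_force": force on a finger pad.
Only numpy, scipy, OpenCV 4.12 (cv2) and the standard library are available. Lean on these libraries where they do the work, as an engineer would, in place of code of your own. Each camera call takes 0.05 s, during which the arm holds its last target. There are 200 camera calls.

## Working session

There is one attempt and no reset: what is moved stays moved. The work goes in short steps, Python scripts to look and compute and a tool call to move; the robot and the scene stay as the last step left them, time stands still between calls to the robot, and variables do not carry over. Pictures are saved under pics/ and viewed, at most 10 in all, crops included, and the job is handed in when it is done.

Besides the shell and the picture viewer there is one more tool, called as name(argument=value, ...) on one line, values as JSON. send_rows: Moves the arm, as the interface text tells. Its arguments: {"type":"object","properties":{"series":{"type":"array","items":{"type":"object","properties":{"ax":{"type":"number"},"ay":{"type":"number"},"az":{"type":"number"},"dx":{"type":"number"},"dy":{"type":"number"},"dz":{"type":"number"},"hand":{"type":"number"}}}}},"required":["series"]}

```bash
mkdir -p pics
python3 - <<'E'
from cell import *
import cv2,numpy as np
s=read_state();print(s)
for n in("scene","top"):
    g=get_image(n);cv2.imwrite(f"pics/{n}0.png",g["pixels"][:,:,::-1]);np.savez(f"{n}0.npz",**g)
    print(n,g["mtx"],g["R"],g["t"])
E
```

```text
{'clock': 0.0, 'qpos': array([ 1.23915383,  0.62934469,  0.03841555,  1.5183889 , -0.02699131,
        0.99630448, -0.01999846]), 'qd': array([-1.10176876e-05, -2.42813018e-04, -2.67253545e-04, -8.30002801e-04,
        3.09866333e-04, -2.12361995e-04,  1.40156916e-03]), 'tau': array([ 3.16565083e-04, -5.63387489e+01,  1.22654099e+00, -1.93441415e+01,
        1.11181301e-02,  1.03846935e-02,  3.24771395e-05]), 'eef_pos': array([ 170.63011173, -626.49905158,  208.9829068 ]), 'tool_rot': array([-3.13966455e+00,  1.76745010e-05,  2.65869668e-01]), 'force': array([ 0.39833701, -0.29215678, -0.60037723]), 'torque': array([ 0.05179525, -0.051675  ,  0.07608233]), 'gripper_force': 0.0, 'width': 85.2682616357922}
scene [[541.04464977   0.         268.34588084]
 [  0.         541.04464977 209.56336117]
 [  0.           0.           1.        ]] [[ 0.77731251  0.62903535  0.00998964]
 [ 0.43682809 -0.52823478 -0.72811347]
 [-0.45273224  0.57033547 -0.68538382]] [-481.7162133  -123.45963086 1463.0958588 ]
top [[380.15927928   0.         283.59828994]
 [  0.         380.15927928 209.82259838]
 [  0.           0.           1.        ]] [[ 0.00819468 -0.99988105  0.01306662]
 [-0.99541262 -0.0094023  -0.09521194]
 [ 0.09532347 -0.01222645 -0.99537126]] [ 72.19800448 567.83346287 844.00155231]
```

View pics/scene0.png

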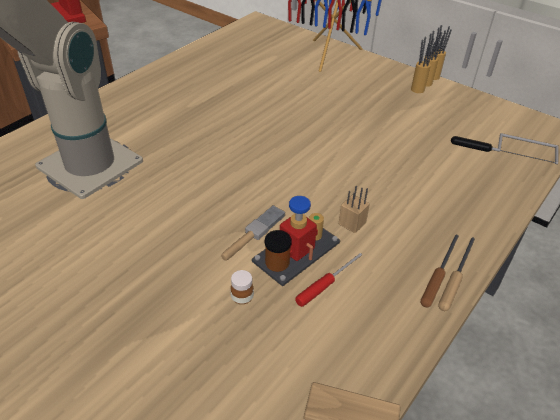

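View pics/top0.png

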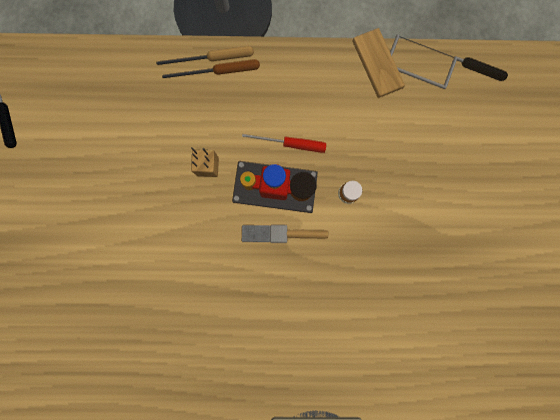

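The scene view shows the blue knob at about (300,204). In the top view the knob is at about (274,175) and the green pin at (248,179), with the bur block to the left. Next I'll locate the knob by intersecting the image rays.

```bash
cat > h.py <<'E'
import cv2,numpy as np
def mask(g,lo,hi):
    m=cv2.inRange(cv2.cvtColor(g["pixels"],cv2.COLOR_RGB2HSV),lo,hi)
    return m
def blob(g,lo,hi,box):
    m=mask(g,lo,hi);k=np.zeros_like(m);c0,r0,c1,r1=box;k[r0:r1,c0:c1]=m[r0:r1,c0:c1]
    n,l,st,c=cv2.connectedComponentsWithStats(k);i=1+np.argmax(st[1:,4]);return c[i],st[i]
def onplane(g,p,z):
    R,t=g["R"],g["t"];d=R.T@np.linalg.solve(g["mtx"],[*p,1]);o=-R.T@t
    return o+d*(z-o[2])/d[2]
E
python3 - <<'E'
from h import *
from scipy.spatial.transform import Rotation as Ro
B=((105,120,60),(130,255,255))
for n,box in(("scene",(280,190,320,220)),("top",(255,155,295,195))):
    g=dict(np.load(n+"0.npz"));c,st=blob(g,*B,box);print(n,c,st,onplane(g,c,150))
g=dict(np.load("top0.npz"));c,st=blob(g,(40,120,60),(80,255,255),(235,165,260,195));print(c,st,onplane(g,c,71))
from cell import read_state
s=read_state();R=Ro.from_euler('xyz',s["tool_rot"]).as_matrix();print(R,s["clock"])
E
```

```text
scene [299.17161716 204.34323432] [289 196  21  18 303] [623.3640929   95.70444928 150.        ]
top [273.89276808 175.3915212 ] [263 165  23  22 401] [623.6807169   98.50332066 150.        ]
[247.2  178.48] [245 176   6   6  25] [631.04144397 157.93254581  71.        ]
[[ 9.64887875e-01  2.62661646e-01 -4.98818398e-04]
 [ 2.62662117e-01 -9.64886394e-01  1.69073251e-03]
 [-3.72124995e-05 -1.76238800e-03 -9.99998446e-01]] 0.1
```

send_rows(series=[{"dx": 1.6, "dy": -1.5, "hand": 1}, {"dx": 4.7, "dy": -4.3, "hand": 1}, {"dx": 7.8, "dy": -7.2, "hand": 1}, {"dx": 11, "dy": -10.1, "hand": 1}, {"dx": 14.1, "dy": -13, "hand": 1}, {"dx": 17.3, "dy": -15.9, "hand": 1}, {"dx": 20.4, "dy": -18.8, "hand": 1}, {"dx": 23.5, "dy": -21.7, "hand": 1}, {"dx": 26.6, "dy": -24.6, "hand": 1}, {"dx": 29.8, "dy": -27.5, "hand": 1}])

```text
invalid input at $.series[0]: expected keys ax, ay, az, dx, dy, dz, hand
```

send_rows(series=[{"dx": 3.1, "dy": -2.9, "hand": 1}, {"dx": 6.2, "dy": -5.8, "hand": 1}, {"dx": 9.3, "dy": -8.7, "hand": 1}, {"dx": 12.5, "dy": -11.6, "hand": 1}, {"dx": 15.7, "dy": -14.5, "hand": 1}, {"dx": 18.8, "dy": -17.4, "hand": 1}, {"dx": 22, "dy": -20.3, "hand": 1}, {"dx": 25.1, "dy": -23.2, "hand": 1}, {"dx": 28.2, "dy": -26, "hand": 1}, {"dx": 30, "dy": -27.8, "hand": 1}])

```text
invalid input at $.series[0]: expected keys ax, ay, az, dx, dy, dz, hand
```

Run:
```python
from h import *
from cell import *
from scipy.spatial.transform import Rotation as Ro
g=get_image("wrist");cv2.imwrite("pics/w1.png",g["pixels"][:,:,::-1])
s=read_state();R=Ro.from_euler('xyz',s["tool_rot"]).as_matrix();print(s["clock"],s["eef_pos"],s["tool_rot"],s["width"],s["force"])
c,st=blob(g,(105,120,60),(130,255,255),(0,0,560,420));p=onplane(g,c,155);print(c,st,p)
print((R.T@(np.array([624,97.5,209.9])-s["eef_pos"]))/10)
```

```text
0.15 [ 170.67770435 -626.69554611  209.21897334] [-3.14018972e+00 -1.45407500e-05  2.65900797e-01] 85.31383322827865 [-0.50765308  0.41526009  0.15425205]Traceback (most recent call last):
  File "<stdin>", line 6, in <module>
  File "h.py", line 7, in blob
    n,l,st,c=cv2.connectedComponentsWithStats(k);i=1+np.argmax(st[1:,4]);return c[i],st[i]
                                                     ~~~~~~~~~^^^^^^^^^^
    return _wrapfunc(a, 'argmax', axis=axis, out=out, **kwds)
    return bound(*args, **kwds)
ValueError: attempt to get argmax of an empty sequence
```

View pics/w1.png

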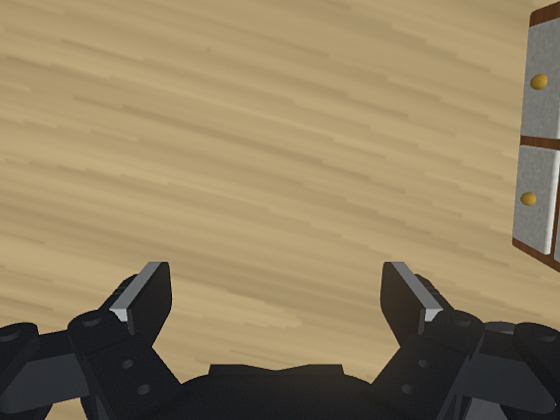

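Both moves were refused because every row needs all seven keys, so the arm hasn't moved. The wrist picture shows only bench and the open fingers. I'll resend with all keys filled in.

send_rows(series=[{"ax": 0, "ay": 0, "az": 0, "dx": 1.6, "dy": -1.5, "dz": 0, "hand": 1}, {"ax": 0, "ay": 0, "az": 0, "dx": 4.7, "dy": -4.3, "dz": 0, "hand": 1}, {"ax": 0, "ay": 0, "az": 0, "dx": 7.8, "dy": -7.2, "dz": 0, "hand": 1}, {"ax": 0, "ay": 0, "az": 0, "dx": 11, "dy": -10.1, "dz": 0, "hand": 1}, {"ax": 0, "ay": 0, "az": 0, "dx": 14.1, "dy": -13, "dz": 0, "hand": 1}, {"ax": 0, "ay": 0, "az": 0, "dx": 17.3, "dy": -15.9, "dz": 0, "hand": 1}, {"ax": 0, "ay": 0, "az": 0, "dx": 20.4, "dy": -18.8, "dz": 0, "hand": 1}, {"ax": 0, "ay": 0, "az": 0, "dx": 23.5, "dy": -21.7, "dz": 0, "hand": 1}, {"ax": 0, "ay": 0, "az": 0, "dx": 26.6, "dy": -24.6, "dz": 0, "hand": 1}, {"ax": 0, "ay": 0, "az": 0, "dx": 29.8, "dy": -27.5, "dz": 0, "hand": 1}])

```text
clock: 1.15
eef_pos: [386.6, -282.0, 209.9]
tool_rot: [3.142, 0.0, 0.265]
force: [1.0, -0.5, -0.5]
width: 0.1
gripper_force: 0.0
```

send_rows(series=[{"ax": 0, "ay": 0, "az": 0, "dx": 3.4, "dy": -3.1, "dz": 0, "hand": 1}, {"ax": 0, "ay": 0, "az": 0, "dx": 6.8, "dy": -6.3, "dz": 0, "hand": 1}, {"ax": 0, "ay": 0, "az": 0, "dx": 10.2, "dy": -9.4, "dz": 0, "hand": 1}, {"ax": 0, "ay": 0, "az": 0, "dx": 13.6, "dy": -12.6, "dz": 0, "hand": 1}, {"ax": 0, "ay": 0, "az": 0, "dx": 17, "dy": -15.7, "dz": 0, "hand": 1}, {"ax": 0, "ay": 0, "az": 0, "dx": 20.4, "dy": -18.9, "dz": 0, "hand": 1}, {"ax": 0, "ay": 0, "az": 0, "dx": 23.8, "dy": -22, "dz": 0, "hand": 1}, {"ax": 0, "ay": 0, "az": 0, "dx": 27.2, "dy": -25.2, "dz": 0, "hand": 1}, {"ax": 0, "ay": 0, "az": 0, "dx": 30.5, "dy": -28.3, "dz": 0, "hand": 1}, {"ax": 0, "ay": 0, "az": 0, "dx": 33, "dy": -30.5, "dz": 0, "hand": 1}])

```text
clock: 2.15
eef_pos: [625.2, 101.3, 209.6]
tool_rot: [-3.14, -0.0, 0.269]
force: [0.5, -0.6, -0.6]
width: -0.0
gripper_force: 0.0
```

Run:
```python
from h import *
from cell import *
from scipy.spatial.transform import Rotation as Ro
g=get_image("wrist");cv2.imwrite("pics/w2.png",g["pixels"][:,:,::-1])
s=read_state();R=Ro.from_euler('xyz',s["tool_rot"]).as_matrix();print(s["clock"],s["eef_pos"],s["tool_rot"],s["width"],s["force"])
c,st=blob(g,(105,120,60),(130,255,255),(0,0,560,420));p=onplane(g,c,155);print(c,st,p)
print((R.T@(np.array([624,97.5,209.9])-s["eef_pos"]))/10)
```

```text
2.2 [627.62880545 107.53502254 209.39602305] [-3.13630435 -0.00480758  0.273901  ] 0.34195714827897533 [4.18414865 4.88015317 0.82527052]
[279.09088278 216.5829233 ] [ 246  184   68   65 3455] [625.39447842  99.55863966 155.        ]
[-0.62054039  0.86764509 -0.05797076]
```

View pics/w2.png

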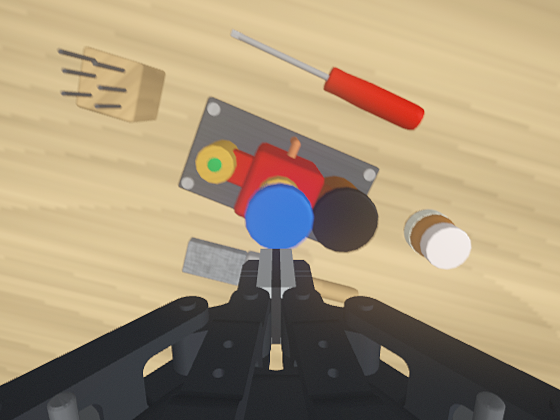

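The wrist view has the knob disc at (279,217), just ahead of the closed fingertips, which puts it near (625,99). The pin, at (214,165), is clear of the fingers. I'll descend and make the first stroke.

send_rows(series=[{"ax": 0, "ay": 0, "az": 0, "dx": 0, "dy": 0, "dz": 1.5, "hand": 1}, {"ax": 0, "ay": 0, "az": 0, "dx": 0, "dy": 0, "dz": 3.0, "hand": 1}, {"ax": 0, "ay": 0, "az": 0, "dx": 0, "dy": 0, "dz": 4.5, "hand": 1}, {"ax": 0, "ay": 0, "az": 0, "dx": 0, "dy": 0, "dz": 5.0, "hand": 1}, {"ax": 0, "ay": 0, "az": 0, "dx": 0, "dy": 0, "dz": 5.0, "hand": 1}])

```text
clock: 2.7
eef_pos: [623.6, 97.1, 159.1]
tool_rot: [-3.141, 0.002, 0.266]
force: [0.5, -0.4, 0.3]
width: 0.3
gripper_force: 0.0
```

send_rows(series=[{"ax": 0, "ay": 0, "az": 0, "dx": 0, "dy": 0, "dz": 1.0, "hand": 1}, {"ax": 0, "ay": 0, "az": 0, "dx": 0, "dy": 0, "dz": 2.0, "hand": 1}, {"ax": 0, "ay": 0, "az": 0, "dx": 0, "dy": 0, "dz": 2.7, "hand": 1}, {"ax": 0, "ay": 0, "az": 0, "dx": 0, "dy": 0, "dz": 3.1, "hand": 1}, {"ax": 0, "ay": 0, "az": 0, "dx": 0, "dy": 0, "dz": 3.2, "hand": 1}, {"ax": 0, "ay": 0, "az": 0, "dx": 0, "dy": 0, "dz": 3.2, "hand": 1}, {"ax": 0, "ay": 0, "az": 0, "dx": 0, "dy": 0, "dz": 3.2, "hand": 1}])

```text
clock: 3.4
eef_pos: [624.2, 97.3, 128.3]
tool_rot: [3.142, 0.0, 0.266]
force: [-2.3, -0.8, 4.9]
width: -0.3
gripper_force: 2.2
```

send_rows(series=[{"ax": 0, "ay": 0, "az": 0, "dx": 0, "dy": 0, "dz": 0.2, "hand": 1}, {"ax": 0, "ay": 0, "az": 0, "dx": 0, "dy": 0, "dz": 0.3, "hand": 1}, {"ax": 0, "ay": 0, "az": 0, "dx": 0, "dy": 0, "dz": 0.3, "hand": 1}])

```text
clock: 3.7
eef_pos: [624.2, 97.3, 125.4]
tool_rot: [3.142, 0.0, 0.266]
force: [-2.8, -0.5, 6.2]
width: -0.3
gripper_force: 3.1
```

Run:
```python
from h import *
from cell import *
g=get_image("scene");cv2.imwrite("pics/s2.png",cv2.resize(g["pixels"][140:290,210:400,::-1],None,fx=4,fy=4))
s=read_state();print(s["clock"],s["eef_pos"],s["tool_rot"],s["force"])
```

```text
3.75 [624.16255733  97.30942913 125.39311369] [3.14152178e+00 2.67319131e-04 2.65760715e-01] [-2.94954634 -0.20179162  6.51259752]
```

View pics/s2.png

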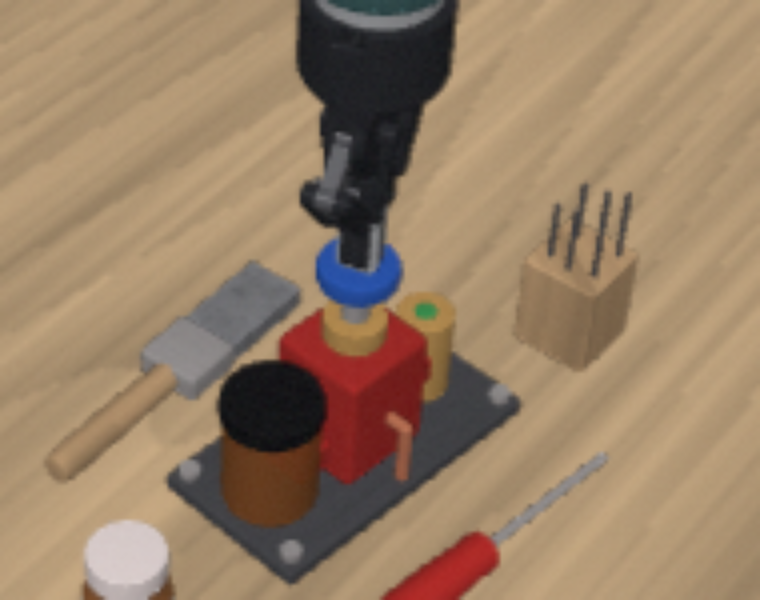

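The crop shows the fingertips centred on the knob, with the jar, block, brush and screwdriver untouched. There's still a gap under the knob at crop (355,310), so I'll measure its height in this image.

```bash
cat >> h.py <<'E'
def knobz(g):
    # underside rim of disc: lowest blue pixel vs model projection
    m=mask(g,(105,120,40),(130,255,255));m[:150]=0;m[260:]=0;m[:,:270]=0;m[:,330:]=0
    r,c=np.nonzero(m);low=r[(c>c.mean()-4)&(c<c.mean()+4)].max()+.5
    a=np.linspace(0,2*np.pi,90)
    def f(z):
        X=np.c_[624+23*np.cos(a),97.3+23*np.sin(a),0*a+z-14]@g["R"].T+g["t"];p=X@g["mtx"].T
        return (p[:,1]/p[:,2]).max()
    zs=np.linspace(120,165,451);return zs[np.argmin([abs(f(z)-low) for z in zs])]
def green(g):
    m=mask(g,(40,110,40),(85,255,255));m[:195]=0;m[240:]=0;m[:,:295]=0;m[:,335:]=0
    r,c=np.nonzero(m);return len(r),r.min() if len(r) else None
E
python3 - <<'E'
from h import *
from cell import *
g=dict(np.load("scene0.npz"));print("rest",knobz(g),green(g))
g=get_image("scene");print("now",knobz(g),green(g))
E
```

```text
rest 158.7 (18, np.int64(216))
now 150.0 (18, np.int64(216))
```

send_rows(series=[{"ax": 0, "ay": 0, "az": 0, "dx": 0, "dy": 0, "dz": 0.3, "hand": 1}, {"ax": 0, "ay": 0, "az": 0, "dx": 0, "dy": 0, "dz": 0.6, "hand": 1}, {"ax": 0, "ay": 0, "az": 0, "dx": 0, "dy": 0, "dz": 0.8, "hand": 1}, {"ax": 0, "ay": 0, "az": 0, "dx": 0, "dy": 0, "dz": 0.8, "hand": 1}])

```text
clock: 4.2
eef_pos: [624.2, 97.3, 117.4]
tool_rot: [3.142, 0.0, 0.266]
force: [-1.8, -1.0, 6.5]
width: -0.1
gripper_force: 3.4
```

Run:
```python
from h import *
from cell import *
g=get_image("scene");print("now",knobz(g),green(g))
cv2.imwrite("pics/s3.png",cv2.resize(g["pixels"][140:290,210:400,::-1],None,fx=4,fy=4))
s=read_state();print(s["clock"],s["eef_pos"],s["tool_rot"],s["force"],s["width"],s["gripper_force"])
```

```text
now 144.2 (18, np.int64(216))
4.25 [624.16009036  97.29392437 117.45075976] [3.14154998e+00 2.87028104e-04 2.65654567e-01] [-2.984993   -0.23777931  6.52518991] -0.010926090716241952 3.2317178696393967
```

View pics/s3.png

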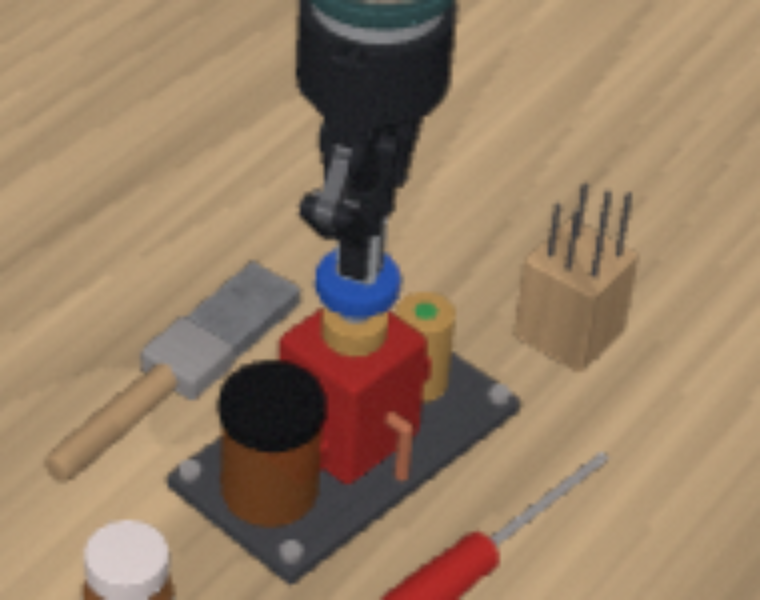

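send_rows(series=[{"ax": 0, "ay": 0, "az": 0, "dx": 0, "dy": 0, "dz": 0.3, "hand": 1}, {"ax": 0, "ay": 0, "az": 0, "dx": 0, "dy": 0, "dz": 0.6, "hand": 1}, {"ax": 0, "ay": 0, "az": 0, "dx": 0, "dy": 0, "dz": 0.9, "hand": 1}, {"ax": 0, "ay": 0, "az": 0, "dx": 0, "dy": 0, "dz": 1.0, "hand": 1}, {"ax": 0, "ay": 0, "az": 0, "dx": 0, "dy": 0, "dz": 1.0, "hand": 1}])

```text
clock: 4.75
eef_pos: [624.2, 97.3, 107.8]
tool_rot: [3.142, 0.0, 0.266]
force: [-1.9, -1.2, 7.8]
width: 0.0
gripper_force: 4.2
```

Run:
```python
from h import *
from cell import *
g=get_image("scene");print("now",knobz(g),green(g))
s=read_state();print(s["clock"],s["eef_pos"],s["force"],s["width"],s["gripper_force"])
```

```text
now 132.5 (18, np.int64(216))
4.8 [624.18219357  97.30935789 107.78460607] [-2.56401541 -0.88322741  9.54869033] -0.02911584193949513 4.255062709777349
```

send_rows(series=[{"ax": 0, "ay": 0, "az": 0, "dx": 0, "dy": 0, "dz": 0.2, "hand": 1}, {"ax": 0, "ay": 0, "az": 0, "dx": 0, "dy": 0, "dz": 0.4, "hand": 1}, {"ax": 0, "ay": 0, "az": 0, "dx": 0, "dy": 0, "dz": 0.4, "hand": 1}, {"ax": 0, "ay": 0, "az": 0, "dx": 0, "dy": 0, "dz": 0.4, "hand": 1}])

```text
clock: 5.2
eef_pos: [624.3, 97.3, 107.5]
tool_rot: [3.141, -0.001, 0.266]
force: [-10.6, -2.7, 31.3]
width: 0.1
gripper_force: 15.8
```

Run:
```python
from h import *
from cell import *
g=get_image("scene");print("now",knobz(g),green(g))
s=read_state();print(s["clock"],s["eef_pos"],s["force"],s["width"],s["gripper_force"])
```

```text
now 132.5 (18, np.int64(216))
5.25 [624.28700948  97.32538228 107.46942181] [-11.20768862  -1.07579617  31.88710675] 0.36635538002565793 15.76137050637044
```

The stop is reached with the TCP reading 107.5: force rose to 31 N and the knob is 26 mm below rest. That completes the first down-stroke. Next come full cycles, pushing slightly less hard.

send_rows(series=[{"ax": 0, "ay": 0, "az": 0, "dx": 0, "dy": 0, "dz": -2, "hand": 1}, {"ax": 0, "ay": 0, "az": 0, "dx": 0, "dy": 0, "dz": -4, "hand": 1}, {"ax": 0, "ay": 0, "az": 0, "dx": 0, "dy": 0, "dz": -4.8, "hand": 1}, {"ax": 0, "ay": 0, "az": 0, "dx": 0, "dy": 0, "dz": -4.8, "hand": 1}, {"ax": 0, "ay": 0, "az": 0, "dx": 0, "dy": 0, "dz": -4.8, "hand": 1}])

```text
clock: 5.75
eef_pos: [623.9, 97.3, 150.0]
tool_rot: [-3.141, 0.001, 0.266]
force: [-0.6, 0.5, -0.4]
width: 0.0
gripper_force: 0.0
```

Run:
```python
from h import *
from cell import *
g=get_image("scene");print("now",knobz(g),green(g))
s=read_state();print(s["clock"],s["eef_pos"],s["force"],s["width"],s["gripper_force"])
```

```text
now 158.7 (18, np.int64(216))
5.8 [623.58306131  97.27927751 149.62420999] [-0.06248026  0.03176808 -0.28762061] 0.2542967699226273 0.0
```

send_rows(series=[{"ax": 0, "ay": 0, "az": 0, "dx": 0, "dy": 0, "dz": 1.5, "hand": 1}, {"ax": 0, "ay": 0, "az": 0, "dx": 0, "dy": 0, "dz": 3, "hand": 1}, {"ax": 0, "ay": 0, "az": 0, "dx": 0, "dy": 0, "dz": 4, "hand": 1}, {"ax": 0, "ay": 0, "az": 0, "dx": 0, "dy": 0, "dz": 4.5, "hand": 1}, {"ax": 0, "ay": 0, "az": 0, "dx": 0, "dy": 0, "dz": 4.7, "hand": 1}, {"ax": 0, "ay": 0, "az": 0, "dx": 0, "dy": 0, "dz": 4.7, "hand": 1}, {"ax": 0, "ay": 0, "az": 0, "dx": 0, "dy": 0, "dz": 4.7, "hand": 1}])

```text
clock: 6.5
eef_pos: [625.2, 97.5, 107.5]
tool_rot: [3.141, -0.002, 0.266]
force: [-7.1, -0.7, 29.1]
width: -0.2
gripper_force: 14.3
```

Run:
```python
from h import *
from cell import *
g=get_image("scene");print("now",knobz(g),green(g))
s=read_state();print(s["clock"],s["eef_pos"],s["force"],s["width"],s["gripper_force"])
```

```text
now 132.5 (18, np.int64(216))
6.55 [625.14093716  97.54775773 107.49956869] [-7.69381111 -1.48488427 28.67893322] -0.17000790450832168 14.297287071822211
```

send_rows(series=[{"ax": 0, "ay": 0, "az": 0, "dx": 0, "dy": 0, "dz": -2, "hand": 1}, {"ax": 0, "ay": 0, "az": 0, "dx": 0, "dy": 0, "dz": -4, "hand": 1}, {"ax": 0, "ay": 0, "az": 0, "dx": 0, "dy": 0, "dz": -4.7, "hand": 1}, {"ax": 0, "ay": 0, "az": 0, "dx": 0, "dy": 0, "dz": -4.7, "hand": 1}, {"ax": 0, "ay": 0, "az": 0, "dx": 0, "dy": 0, "dz": -3.2, "hand": 1}, {"ax": 0, "ay": 0, "az": 0, "dx": 0, "dy": 0, "dz": -1.7, "hand": 1}, {"ax": 0, "ay": 0, "az": 0, "dx": 0, "dy": 0, "dz": -0.7, "hand": 1}, {"ax": 0, "ay": 0, "az": 0, "dx": 0, "dy": 0, "dz": -0.2, "hand": 1}, {"ax": 0, "ay": 0, "az": 0, "dx": 0, "dy": 0, "dz": 0, "hand": 1}, {"ax": 0, "ay": 0, "az": 0, "dx": 0, "dy": 0, "dz": 0, "hand": 1}])

```text
clock: 7.55
eef_pos: [625.0, 97.5, 107.5]
tool_rot: [3.141, -0.002, 0.265]
force: [-7.8, -1.4, 31.8]
width: -0.0
gripper_force: 16.1
```

Run:
```python
from h import *
from cell import *
g=get_image("scene");print("now",knobz(g),green(g))
s=read_state();print(s["clock"],s["eef_pos"],s["force"])
```

```text
now 132.5 (18, np.int64(216))
7.6 [624.96701842  97.48764778 107.49335602] [-7.92603153 -1.1730952  32.14324183]
```

send_rows(series=[{"ax": 0, "ay": 0, "az": 0, "dx": 0, "dy": 0, "dz": -2, "hand": 1}, {"ax": 0, "ay": 0, "az": 0, "dx": 0, "dy": 0, "dz": -4, "hand": 1}, {"ax": 0, "ay": 0, "az": 0, "dx": 0, "dy": 0, "dz": -4.7, "hand": 1}, {"ax": 0, "ay": 0, "az": 0, "dx": 0, "dy": 0, "dz": -4.7, "hand": 1}, {"ax": 0, "ay": 0, "az": 0, "dx": 0, "dy": 0, "dz": -4.7, "hand": 1}])

```text
clock: 8.1
eef_pos: [623.3, 97.2, 149.2]
tool_rot: [-3.141, 0.003, 0.266]
force: [-0.7, 0.1, -1.0]
width: 0.1
gripper_force: 0.0
```

Run:
```python
from h import *
from cell import *
g=get_image("scene");print("now",knobz(g),green(g))
s=read_state();print(s["clock"],s["eef_pos"],s["force"])
```

```text
now 158.7 (18, np.int64(216))
8.15 [623.20341612  97.18687181 149.08686961] [-0.59246011  0.20016045 -0.1162585 ]
```

Three strokes are done and the pin is still in. Fourth stroke, starting and ending with the knob up.

send_rows(series=[{"ax": 0, "ay": 0, "az": 0, "dx": 0, "dy": 0, "dz": 1.5, "hand": 1}, {"ax": 0, "ay": 0, "az": 0, "dx": 0, "dy": 0, "dz": 3, "hand": 1}, {"ax": 0, "ay": 0, "az": 0, "dx": 0, "dy": 0, "dz": 4, "hand": 1}, {"ax": 0, "ay": 0, "az": 0, "dx": 0, "dy": 0, "dz": 4.5, "hand": 1}, {"ax": 0, "ay": 0, "az": 0, "dx": 0, "dy": 0, "dz": 4.7, "hand": 1}, {"ax": 0, "ay": 0, "az": 0, "dx": 0, "dy": 0, "dz": 4.7, "hand": 1}, {"ax": 0, "ay": 0, "az": 0, "dx": 0, "dy": 0, "dz": 2.5, "hand": 1}, {"ax": 0, "ay": 0, "az": 0, "dx": 0, "dy": 0, "dz": 0.3, "hand": 1}, {"ax": 0, "ay": 0, "az": 0, "dx": 0, "dy": 0, "dz": 0, "hand": 1}, {"ax": 0, "ay": 0, "az": 0, "dx": 0, "dy": 0, "dz": 0, "hand": 1}])

```text
clock: 9.15
eef_pos: [624.1, 97.4, 150.3]
tool_rot: [-3.142, 0.0, 0.266]
force: [-0.6, -0.3, 0.1]
width: 0.2
gripper_force: 0.0
```

Run:
```python
from h import *
from cell import *
g=get_image("scene");print("now",knobz(g),green(g))
s=read_state();print(s["clock"],s["eef_pos"],s["force"])
```

```text
now 158.7 (27, np.int64(214))
9.2 [623.47295066  97.24273261 149.52334025] [-0.28799777  0.23844176 -0.23139905]
```

The green patch grew from 18 to 27 pixels and its top rose 2 rows, so the pin is peeping out. One more stroke should do it.

send_rows(series=[{"ax": 0, "ay": 0, "az": 0, "dx": 0, "dy": 0, "dz": 1.5, "hand": 1}, {"ax": 0, "ay": 0, "az": 0, "dx": 0, "dy": 0, "dz": 3, "hand": 1}, {"ax": 0, "ay": 0, "az": 0, "dx": 0, "dy": 0, "dz": 4, "hand": 1}, {"ax": 0, "ay": 0, "az": 0, "dx": 0, "dy": 0, "dz": 4.5, "hand": 1}, {"ax": 0, "ay": 0, "az": 0, "dx": 0, "dy": 0, "dz": 4.7, "hand": 1}, {"ax": 0, "ay": 0, "az": 0, "dx": 0, "dy": 0, "dz": 4.7, "hand": 1}, {"ax": 0, "ay": 0, "az": 0, "dx": 0, "dy": 0, "dz": 2.5, "hand": 1}, {"ax": 0, "ay": 0, "az": 0, "dx": 0, "dy": 0, "dz": 0.3, "hand": 1}, {"ax": 0, "ay": 0, "az": 0, "dx": 0, "dy": 0, "dz": 0, "hand": 1}, {"ax": 0, "ay": 0, "az": 0, "dx": 0, "dy": 0, "dz": 0, "hand": 1}])

```text
clock: 10.2
eef_pos: [623.8, 97.3, 149.9]
tool_rot: [-3.141, 0.001, 0.266]
force: [0.1, -0.1, -0.3]
width: 0.1
gripper_force: 0.0
```

send_rows(series=[{"ax": 0, "ay": 0, "az": 0, "dx": 0, "dy": 0, "dz": -2, "hand": 1}, {"ax": 0, "ay": 0, "az": 0, "dx": 0, "dy": 0, "dz": -4, "hand": 1}, {"ax": 0, "ay": 0, "az": 0, "dx": 0, "dy": 0, "dz": -6, "hand": 1}, {"ax": 0, "ay": 0, "az": 0, "dx": 0, "dy": 0, "dz": -6, "hand": 1}, {"ax": 0, "ay": 0, "az": 0, "dx": 0, "dy": 0, "dz": -6, "hand": 1}])

```text
clock: 10.7
eef_pos: [623.4, 97.2, 209.1]
tool_rot: [-3.141, 0.003, 0.266]
force: [-0.4, -0.5, 0.6]
width: -0.3
gripper_force: 0.0
```

Run:
```python
from h import *
from cell import *
g=get_image("scene");print("now",knobz(g),green(g))
cv2.imwrite("pics/s4.png",cv2.resize(g["pixels"][140:290,210:400,::-1],None,fx=4,fy=4))
s=read_state();print(s["clock"],s["eef_pos"],s["force"])
```

```text
now 158.7 (54, np.int64(209))
10.75 [623.08832563  97.21525579 208.71451417] [-0.0885766  -0.94783836  0.01207985]
```

View pics/s4.png

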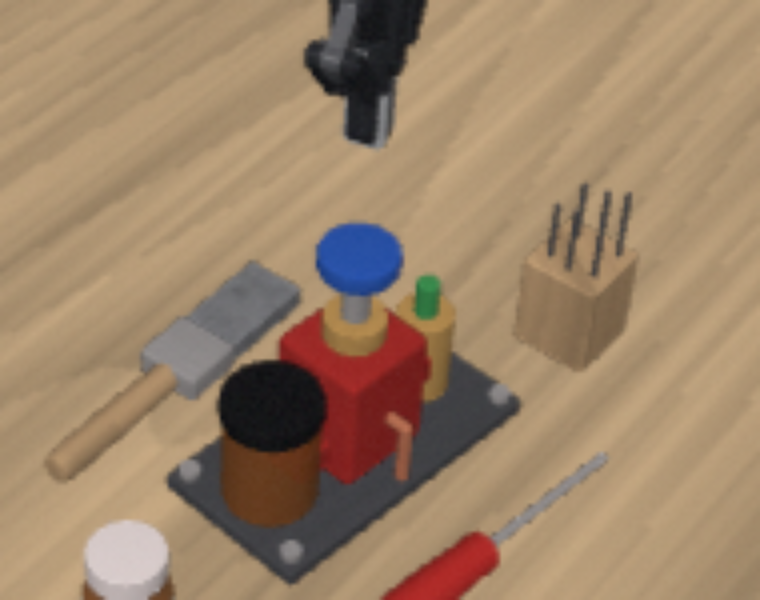

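The pin stands out at crop (428,297), the knob is up, and nothing around it has moved. The rise measures about 7 px where about 8 is expected. An extra stroke is harmless, so I'll do one to confirm it's fully out.

send_rows(series=[{"ax": 0, "ay": 0, "az": 0, "dx": 0, "dy": 0, "dz": 3, "hand": 1}, {"ax": 0, "ay": 0, "az": 0, "dx": 0, "dy": 0, "dz": 6, "hand": 1}, {"ax": 0, "ay": 0, "az": 0, "dx": 0, "dy": 0, "dz": 7.5, "hand": 1}, {"ax": 0, "ay": 0, "az": 0, "dx": 0, "dy": 0, "dz": 9, "hand": 1}, {"ax": 0, "ay": 0, "az": 0, "dx": 0, "dy": 0, "dz": 10, "hand": 1}, {"ax": 0, "ay": 0, "az": 0, "dx": 0, "dy": 0, "dz": 10.5, "hand": 1}, {"ax": 0, "ay": 0, "az": 0, "dx": 0, "dy": 0, "dz": 10.7, "hand": 1}, {"ax": 0, "ay": 0, "az": 0, "dx": 0, "dy": 0, "dz": 10.7, "hand": 1}])

```text
clock: 11.55
eef_pos: [621.5, 96.9, 107.4]
tool_rot: [-3.141, 0.005, 0.265]
force: [-14.4, -2.5, 37.7]
width: 0.0
gripper_force: 18.6
```

send_rows(series=[{"ax": 0, "ay": 0, "az": 0, "dx": 0, "dy": 0, "dz": -2.2, "hand": 1}, {"ax": 0, "ay": 0, "az": 0, "dx": 0, "dy": 0, "dz": -4.4, "hand": 1}, {"ax": 0, "ay": 0, "az": 0, "dx": 0, "dy": 0, "dz": -7, "hand": 1}, {"ax": 0, "ay": 0, "az": 0, "dx": 0, "dy": 0, "dz": -10, "hand": 1}, {"ax": 0, "ay": 0, "az": 0, "dx": 0, "dy": 0, "dz": -11, "hand": 1}, {"ax": 0, "ay": 0, "az": 0, "dx": 0, "dy": 0, "dz": -11, "hand": 1}, {"ax": 0, "ay": 0, "az": 0, "dx": 0, "dy": 0, "dz": -11, "hand": 1}])

```text
clock: 12.25
eef_pos: [623.3, 97.2, 212.1]
tool_rot: [-3.141, 0.003, 0.266]
force: [-0.4, 0.1, -0.4]
width: 0.4
gripper_force: 0.0
```

Run:
```python
from h import *
from cell import *
g=get_image("scene");print("now",knobz(g),green(g))
s=read_state();print(s["clock"],s["eef_pos"],s["force"],abs(s["qd"]).max())
```

```text
now 158.7 (54, np.int64(209))
12.3 [623.07329882  97.18091244 211.78551662] [-0.65971265  0.53999007 -0.50940793] 0.004456106006415797
```

The extra stroke changed nothing, so the pin is fully out. The knob is up and the robot is clear.

```bash
python3 -c "
from cell import *
print(finish_job())"
```

```text
the job is handed in; nothing more can be done
None
```

I primed the oiler and handed the job in at about 12 s: the green pin came fully out on the fifth stroke, a sixth confirming stroke didn't move it further, the knob is fully up, and the pin and loose items were not touched.

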